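# Set the blade gap of the cheese rind planer with a gauge

## Task

Slide the leaf of the red-handled gauge from the front into the gap under the planer's blade, flat on the bed, until its tip shows behind the blade. Then turn the yellow knob clockwise until the blade just drags on the leaf: held, but only so lightly that a pull of a few newtons would still slide it, and never clamped hard on the way. Let go, leave the gauge lying in the gap, and do not disturb the cheese, the eggs or the mug.

Things in the scene. Friction and masses are not known exactly. Their poses are not given: they have to be found in the camera images.
- planer: green-based bench planer for cheese rind, fixed to the table; origin at the centre of the base's underside, base 250 (x) x 150 (y) x 12 mm high; its x axis points from its front (towards the robot, where the gauge goes in) to its back
- entry (a point): on the base's top (12 mm up), middle of the front end of the white marble bed (planer x = -118 mm). The bed, 236 (x) x 90 (y) mm, lies flat on the base, centred on the planer's origin. It is shimmed: its top is 23 to 29 mm above the table, different from start to start
- bridge (a point): middle of the top (74 mm up) of the aluminium crossbar, planer x = 70 mm; crossbar 30 (x) x 126 (y) x 12 mm on two posts with inner faces at y = +-47 mm. Under it hangs the steel blade bar, 16 (x) x 84 (y) mm, lower face flat. The gap from blade to bed starts some millimetres to over a centimetre wider than the gauge leaf is thick, different each time; it is not measured: contact must be felt
- knob_grip (a point): yellow bar knob on the screw's vertical axis above the crossbar (planer x = 70 mm, y = 0); the point is on the axis, 100 mm above the table, at the height to grip. The bar is 48 mm long, 14 mm wide and spans 84 to 114 mm above the table; the point's x axis runs along the bar's length
- knob (a joint): knob angle in rad, growing clockwise seen from above, stops at 0 and 3.1; at 0 the bar lies along planer x. It lowers the blade 6 mm per rad, with an even friction of 0.1 N m, and stays where left. The blade is sprung: touching the leaf it presses with 2 N, then 4 N more per mm (24 N per rad); each N adds 0.006 N m to the knob's torque
- gauge: loose gauge of about 0.14 kg: a red upright grip 50 (x) x 16 (y) x 46 mm high, from which a flat aluminium leaf, 28 mm wide and 6 mm thick, runs forward along +x for 110 mm; grip and leaf share one flat underside. Origin at the centre of the grip's underside; lies flat on the table at the start, leaf pointing roughly away from the robot
- gauge_grip (a point): point to grasp on the gauge, in the middle of its red grip, 30 mm above the underside; axes as the gauge's; squeeze across y (16 mm wide)
- gauge_tip (a point): middle of the leaf's tip, 135 mm ahead of the grip's centre along the gauge's x, 3 mm above its underside
- cheese: small cheese wheel, bystander, 140 mm across, 65 mm high, origin under its centre
- eggs: grey egg tray with six eggs, bystander, 150 x 100 x 70 mm high, origin under its centre
- mug: blue ceramic mug with a handle, bystander, 90 mm across, 120 mm high, origin under its centre
Mind the look-alikes: they are no part of the job. There is more than one size of the gauge; the job needs the middle-sized.

How it is judged:
On the way:
1. the leaf lies flat under the blade, its tip out behind the blade, not yet held (x of gauge_tip in the frame of planer above 0.08 m and y of gauge_tip in the frame of planer between -0.04 and 0.04 m and z of gauge_tip in the frame of planer below 0.035 m and angle between gauge's own z axis and vertical below 0.1 rad and contact force between gauge and planer below 0.5 N), for 0.2 s.
At the end, for the whole second after the job is handed in: the gauge rests flat in the gap with its tip at least 2 mm out behind the blade (80 mm ahead of the planer's origin, within 40 mm of its middle line), and the blade presses on it with 1.5 to 12 N (x of gauge_tip in the frame of planer above 0.08 m and y of gauge_tip in the frame of planer between -0.04 and 0.04 m and z of gauge_tip in the frame of planer below 0.035 m and angle between gauge's own z axis and vertical below 0.1 rad and linear speed of gauge below 0.01 m/s and contact force between gauge and planer between 1.5 and 12 N); the robot touches nothing.
It fails at once if the gauge is clamped or pushed against the planer with more than 20 N (contact force between gauge and planer above 20 N).
It fails at once if the cheese, the eggs or the mug are shifted by more than 20 mm (distance of any of cheese, eggs, mug from where it was at the start of the episode above 0.02 m).
It fails at once if the mug is tipped (angle between mug's own z axis and vertical above 0.3 rad).
It also fails if it takes over 72 s, if anything falls off the work surface, if the arm or the gripper's body presses on something with over 40 N, if the wrist force passes 120 N, or if a joint passes its speed limit or range.

## Robot

A 7-joint arm with a two-finger parallel gripper is mounted at the origin on the work surface. World frame = base frame: x ahead of the robot, y to its left, z up, the work surface at z = 0. Lengths are in m, angles in rad, forces in N, time in s.
With the tool pointing down it reaches from about 0.4 to 0.85 m from the base axis. Payload 10.4 kg.
Tool frame: the origin (TCP) lies between the finger pads; the fingertips stand 22 mm ahead of it and the grasp point (between the pads) lies 3 mm ahead of it; z points along the fingers, y is the line along which they close (so a half turn about z gives the same grasp; the last joint's range is limited). The gripper opens to 85 mm and grips with 20 to 120 N. Pads are 22 mm wide; open, the fingers measure 114 mm over their backs; the gripper's body (76 mm by 85 mm) begins 54 mm behind the grasp point. The pads swing forward as they close: fully open they stand 13 mm farther back than shut.
Start: joints at [1.308, 0.332, -0.065, 1.46, 0.022, 1.35, -0.088], TCP at [0.148, -0.607, 0.253] pointing down, gripper open.
Joint ranges: [-2.6, 2.6], [-0.5, 2.12], [-1.47, 1.34], [0.16, 2.42], [-1.27, 4.41], [0.06, 2.06], [-2.6, 2.6]. Speed limits (rad/s): [2.22, 2.22, 2.79, 2.79, 3.14, 3.14, 3.14].

## Interface

Orientations are given as a unit quaternion [x, y, z, w].
In Python, from workcell import manip, camera, ticket, boxes_of, outline_of gives the robot as it stands.
- The arm moves only by the tool carry_out, never from a script. Its argument "deltas" is a list of rows, each a list of 5 numbers: the shift along the tool's x, y, z as a fraction of full scale, then the turn about the tool's z as a fraction of full scale, then the opening, from -1 (shut) to 1 (fully open), so that 0 is half open. In form: [[tx, ty, tz, spin, gripper], ...]. A call has 1 to 20 rows; each row is the pose to reach, as a shift and turn from the pose commanded when the call began, along the tool's axes at that moment; what a row does not reach only later rows make up. Full scale, the value 1, is 150 mm for a shift and 30 degrees for a turn. A row lasts 1/8 s, in which the tool goes at most 62.5 mm and 10.7 degrees, less where a joint would pass 70% of its speed; a pose out of reach is approached as far as the arm can. A call with a number of a shift or a turn outside -1 to 1 is refused whole. A call with a gripper value outside its range is refused whole. The fingers move at their own pace and stop on an object; "force" is the grip in N (left out, the last holds). Time passes only in rows, so rows that repeat a pose let the fingers close. It gives the time, the measured TCP pose, the force, the opening and the grip force at its end, in the units of the state.
- manip.get_obs(): the state, without advancing time (a new reading comes with each control period).
- camera(name): name is "scene" or "side" or "wrist"; returns a dict with "img" (420x560x3 uint8, red, green, blue), "depth" (420x560 float32, m along the optical axis (not along the pixel's ray), 0 where there is no reading), "vertical_fov" (degrees; the focal length in pixels is half the picture's height over the tangent of half this angle, whatever the lens; pixels are square), "cx", "cy" (the principal point, pixels), "k1" (the pictures are not rectified: a ray, as slopes to the right and down, at radius r is drawn at 1 + k1 r^2 times it, then the intrinsics apply), "R" (3x3) and "t" (3): a world point X has camera coordinates R X + t. Camera axes: x right, y down, z forward; pixel columns grow to the right and rows downward; lengths in m; the calibration is good to about 2 mm. A picture is of the moment at which its call begins.
- ticket.hand_in(): hands the job in; it is judged then, once.
Trained networks look in a picture, given as the dict that the camera call returned (one of the last four; its "shot" number tells which), for a name from the list of things; names that differ only in an ending like _2 or _b are one class to them, and where a whole thing is asked for, a point or a joint stands for the part that bears it (a point fixed in the world has none). Each returns a list of dicts, best first, with "conf" (0 to 1); they miss things now and then, are a little off and sometimes report something else, mostly with a low value. They report only what shows in the picture. A call takes as long as a camera call. They do not tell look-alikes from the thing itself.
- boxes_of(query, picture): "position" ([x, y, z] in m, in world coordinates, good to about 4 mm: the middle of the surface that is visible of it).
- outline_of(query, picture): "region" (420x560 bool, what is visible of it).
The state is a dict: "clock": time; "joint_pos": joint angles; "joint_velocities": joint speeds; "tau": joint torques, N m; "position": TCP position; "ee_rot": TCP orientation; "ft_force": force on the tool from outside, world axes, zero at the start; "torque": the same for the moment, N m; "grip_width": opening from 0.0 (shut) to 1.0 (fully open); "grasp_force": force on a finger pad.
Only numpy, scipy, OpenCV 4.12 (cv2) and the standard library are available. Lean on these libraries where they do the work, as an engineer would, in place of code of your own. Each camera call takes 0.05 s, during which the arm holds its last target. There are 200 camera calls.

## Working session

There is one attempt and no reset: what is moved stays moved. The work goes in short steps, Python scripts to look and compute and a tool call to move; the robot and the scene stay as the last step left them, time stands still between calls to the robot, and variables do not carry over. Pictures are saved under pics/ and viewed, at most 10 in all, crops included, and the job is handed in when it is done.

Besides the shell and the picture viewer there is one more tool, called after "Call:" as name(argument=value, ...) on one line, values as JSON. carry_out: Moves the arm, as the interface text tells. Its arguments: {"type":"object","properties":{"deltas":{"type":"array","items":{"type":"array","items":{"type":"number"}}},"force":{"type":"number"}},"required":["deltas"]}

```bash
ls; mkdir -p pics
cat > h.py <<'E'
import numpy as np, cv2
from workcell import manip, camera, ticket, boxes_of, outline_of
def world(p,uv,depth=None,z=None):
    f=p["img"].shape[0]/2/np.tan(np.radians(p["vertical_fov"])/2)
    uv=np.atleast_2d(np.asarray(uv,float)); d=(uv-[p["cx"],p["cy"]])/f; s=d.copy()
    for _ in range(20): s=d/(1+p["k1"]*(s**2).sum(1,keepdims=True))
    ray=np.c_[s,np.ones(len(s))]@np.array(p["R"]); c=-np.array(p["R"]).T@np.array(p["t"])
    if z is not None: return c+ray*((z-c[2])/ray[:,2:])
    if depth is None: depth=p["depth"][uv[:,1].astype(int),uv[:,0].astype(int)]
    return c+ray*np.asarray(depth).reshape(-1,1)
def mask_pts(p,m):
    v,u=np.nonzero(m&(p["depth"]>0)); return world(p,np.c_[u,v])
def save(p,n,crop=None,s=1):
    i=cv2.cvtColor(p["img"],cv2.COLOR_RGB2BGR)
    if crop: i=i[crop[1]:crop[3],crop[0]:crop[2]]
    cv2.imwrite("pics/"+n+".png",cv2.resize(i,None,fx=s,fy=s))
E
python3 - <<'E'
from h import *
o=manip.get_obs();print({k:np.round(v,3) for k,v in o.items()})
ims=[]
for n in ("scene","side"):
    p=camera(n);ims.append(p["img"])
    for q in ("planer","bridge","knob_grip","entry","gauge","gauge_grip","cheese","eggs","mug"):
        print(n,q,[(np.round(b["position"],3).tolist(),round(b["conf"],2)) for b in boxes_of(q,p)][:5])
i=np.vstack(ims);cv2.imwrite("pics/a.png",cv2.cvtColor(ims[0],cv2.COLOR_RGB2BGR));cv2.imwrite("pics/b.png",cv2.cvtColor(ims[1],cv2.COLOR_RGB2BGR))
E
```

```text
pics
{'clock': np.float64(0.0), 'joint_pos': array([ 1.308,  0.333, -0.065,  1.461,  0.022,  1.35 , -0.088]), 'joint_velocities': array([-0.   ,  0.001, -0.   , -0.   ,  0.001,  0.001,  0.   ]), 'tau': array([ 2.0000e-03, -6.2544e+01,  5.1000e-02, -3.9160e+01,  1.6000e-02,
        1.0000e-02,  0.0000e+00]), 'position': array([ 0.148, -0.607,  0.253]), 'ee_rot': array([ 0.993,  0.12 , -0.   , -0.001]), 'ft_force': array([ 0.577,  0.072, -0.12 ]), 'torque': array([ 0.025, -0.027,  0.043]), 'grasp_force': np.float64(0.0), 'grip_width': np.float64(1.002)}
scene planer [([0.611, -0.116, 0.013], 0.86), ([0.613, -0.132, 0.098], 0.45)]
scene bridge [([0.613, -0.113, 0.013], 0.65)]
scene knob_grip [([0.611, -0.13, 0.102], 0.45)]
scene entry [([0.619, -0.117, 0.012], 0.97)]
scene gauge [([0.361, 0.337, 0.006], 0.83), ([0.575, 0.218, 0.006], 0.65), ([0.425, 0.137, 0.004], 0.62)]
scene gauge_grip [([0.423, 0.144, 0.006], 0.79), ([0.571, 0.221, 0.011], 0.73), ([0.36, 0.341, 0.005], 0.61), ([0.612, -0.116, 0.014], 0.53)]
scene cheese [([0.643, 0.497, 0.064], 0.77)]
scene eggs [([0.592, -0.442, 0.039], 0.73)]
scene mug [([0.797, 0.236, 0.08], 0.88)]
side planer [([0.589, -0.079, 0.008], 0.69)]
side bridge [([0.585, -0.077, 0.01], 0.9)]
side knob_grip [([0.602, -0.122, 0.103], 0.51)]
side entry [([0.582, -0.08, 0.012], 0.93)]
side gauge [([0.559, 0.228, 0.008], 0.91), ([0.421, 0.13, 0.002], 0.85), ([0.586, -0.081, 0.011], 0.5), ([0.595, 0.524, 0.068], 0.5)]
side gauge_grip [([0.377, 0.335, 0.012], 0.9), ([0.558, 0.222, 0.008], 0.89), ([0.42, 0.133, 0.006], 0.54)]
side cheese [([0.592, 0.524, 0.065], 0.92), ([0.601, -0.132, 0.104], 0.22)]
side eggs [([0.548, -0.432, 0.034], 0.69)]
side mug [([0.761, 0.245, 0.08], 0.6)]
```

View pics/a.png

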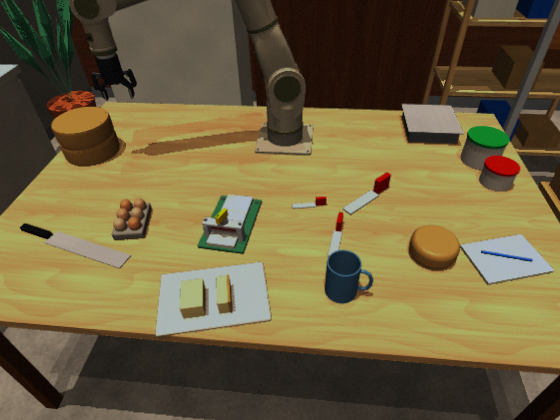

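View pics/b.png

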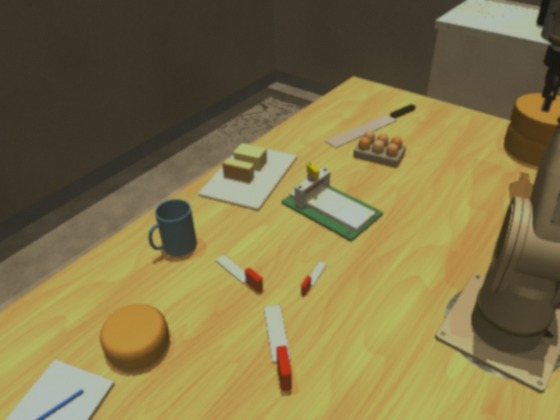

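The scene view shows three red-handled gauges: small at (310,203), large at (370,192) and middle-sized at (337,232), with its leaf pointing to the mug. The planer is at (232,222), and its knob bar at (222,215). Next I'll measure their geometry.

Run:
```python
from h import *
for n in ("scene","side"):
    p=camera(n); hsv=cv2.cvtColor(p["img"],cv2.COLOR_RGB2HSV).astype(int); H,S,V=hsv[...,0],hsv[...,1],hsv[...,2]
    P=np.zeros((420,560,3)); m=p["depth"]>0; P[m]=mask_pts(p,m)
    red=((H<6)|(H>174))&(S>170)&(V>80)&m&(P[...,0]>.25)&(P[...,0]<.75)&(P[...,1]>0)&(P[...,1]<.42)
    k,l,st,c=cv2.connectedComponentsWithStats(red.astype(np.uint8))
    for j in range(1,k):
        if st[j,4]>15: q=P[l==j]; print(n,"red",st[j,:],q.mean(0).round(3),q.min(0).round(3),q.max(0).round(3))
    # leaf/white: grey low sat
    g=(S<70)&(V>100)&m&(P[...,0]>.25)&(P[...,0]<.75)&(P[...,1]>0.05)&(P[...,1]<.42)&(P[...,2]<.03)
    k,l,st,c=cv2.connectedComponentsWithStats(g.astype(np.uint8))
    for j in range(1,k):
        if st[j,4]>30:
            q=P[l==j]; r=cv2.minAreaRect(q[:,:2].astype(np.float32)*1000); print(n,"leaf",st[j,:],q.mean(0).round(3),r)
    gr=(H>60)&(H<95)&(S>80)&m&(P[...,0]>.4)&(P[...,0]<.8)&(P[...,1]>-.3)&(P[...,1]<.05)
    q=P[gr];q=q[np.abs(q[:,2]-.012)<.008];print(n,"base",len(q),cv2.minAreaRect(q[:,:2].astype(np.float32)*1000),np.median(q[:,2]))
    y=(H>20)&(H<35)&(S>150)&m&(P[...,2]>.075)&(P[...,0]>.5)&(P[...,0]<.75)&(abs(P[...,1]+.12)<.1)
    q=P[y]; print(n,"knob",len(q),q.mean(0).round(3)); q=q[q[:,2]>.108]; print(len(q), q.mean(0) if len(q) else 0, cv2.minAreaRect(q[:,:2].astype(np.float32)*1000) if len(q) else 0)
    if n=="scene": save(p,"c1",(190,180,400,310),3.5)
```

```text
scene red [376 173  14  10  70] [0.323 0.377 0.061] [0.296 0.353 0.056] [0.346 0.402 0.065]
scene red [316 197  10   3  26] [0.416 0.162 0.031] [ 0.373  0.148 -0.002] [0.426 0.179 0.038]
scene red [337 213   6  12  48] [0.527 0.228 0.045] [0.501 0.219 0.04 ] [0.549 0.235 0.05 ]
scene leaf [343 190  36  24 323] [0.395 0.304 0.007] ((389.8326416015625, 306.0068664550781), (48.007720947265625, 161.72650146484375), 46.222782135009766)
scene leaf [292 202  24   6 111] [0.424 0.107 0.003] ((423.1725769042969, 106.72150421142578), (32.97455978393555, 81.28319549560547), 9.318676948547363)
scene leaf [328 231  14  26 203] [0.594 0.215 0.007] ((599.6408081054688, 214.63645935058594), (29.77716827392578, 111.90189361572266), 80.81965637207031)
scene base 671 ((536.6929931640625, -126.99067687988281), (147.7535858154297, 251.16529846191406), 85.13561248779297) 0.011837340240531069
scene knob 112 [ 0.613 -0.132  0.106]
58 [ 0.60947069 -0.13283421  0.11246397] ((607.6981201171875, -132.7044677734375), (13.525247573852539, 45.780357360839844), 66.3381576538086)
side red [248 271  12   9  22] [0.518 0.23  0.046] [0.501 0.226 0.044] [0.538 0.234 0.049]
side red [278 347  12  27 223] [0.318 0.38  0.061] [0.293 0.355 0.057] [0.342 0.404 0.064]
side leaf [216 255  30  28 340] [0.602 0.216 0.007] ((598.5311889648438, 213.97300720214844), (30.563282012939453, 112.90308380126953), 80.3330078125)
side leaf [311 262  15  24 179] [0.426 0.102 0.005] ((426.18182373046875, 105.19317626953125), (20.84141731262207, 80.23900604248047), 11.727925300598145)
side leaf [264 305  24  57 769] [0.403 0.298 0.008] ((394.1776428222656, 304.39874267578125), (38.359256744384766, 155.21652221679688), 45.84389114379883)
side base 0 ((0.0, 0.0), (0.0, 0.0), 0.0) nan
side knob 131 [ 0.602 -0.13   0.106]
66 [ 0.60342585 -0.13204086  0.11389376] ((603.9718627929688, -133.43356323242188), (15.91379451751709, 50.01264572143555), 65.87037658691406)
  return _methods._mean(a, axis=axis, dtype=dtype,
  ret = ret.dtype.type(ret / rcount)
```

View pics/c1.png

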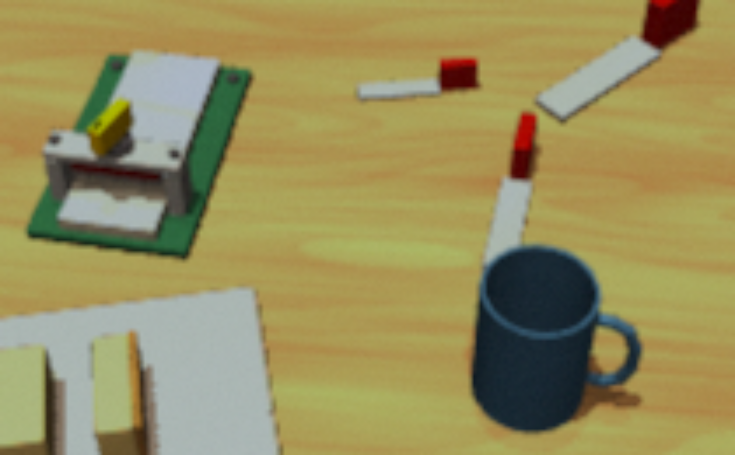

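The crop shows the middle-sized gauge at crop pixel (515,190) and the planer with its knob at (110,125). I'll plan the approach now.

```bash
cat > plan.py <<'E'
import sys,json
from h import *
from scipy.spatial.transform import Rotation as R
def cur():
    o=manip.get_obs(); x=R.from_quat(o["ee_rot"]).as_matrix()[:,0]
    return np.r_[o["position"],np.degrees(np.arctan2(x[1],x[0]))]
def delta(a,b):
    y=np.radians(a[3]); d=np.array(b[:3])-a[:3]
    ex=np.array([np.cos(y),np.sin(y),0]); ey=np.array([np.sin(y),-np.cos(y),0])
    return np.round([d@ex/.15,d@ey/.15,-d[2]/.15,-((b[3]-a[3]+180)%360-180)/30],3)
if __name__=="__main__":
    a=cur(); print("cur",a.round(4))
    for b in json.loads(sys.argv[1]): print(delta(a,b)); a=np.array(b,float)
E
python3 plan.py '[[0.28,-0.47,0.25,43.8],[0.42,-0.35,0.25,73.8],[0.49,-0.16,0.25,103.8],[0.52,0.01,0.25,133.8],[0.52,0.19,0.22,163.8],[0.52,0.2273,0.12,170.8]]'
```

```text
cur [ 0.1485 -0.6071  0.2533 13.7401]
[ 1.069 -0.68   0.022 -1.002]
[ 1.227  0.069 -0.    -1.   ]
[ 1.347  0.095 -0.    -1.   ]
[ 1.053  0.465 -0.    -1.   ]
[ 0.866  0.831  0.2   -1.   ]
[ 0.069  0.239  0.667 -0.233]
```

Call:
carry_out(deltas=[[0.35,-0.22,0,-0.33,0.4],[0.7,-0.45,0,-0.67,0.4],[1,-0.68,0,-1,0.4]], force=40)

```text
clock: 1.48
position: [0.2715, -0.4706, 0.2534]
ee_rot: [0.927, 0.376, 0.0, 0.0]
ft_force: [-0.0, -1.2, 0.0]
grip_width: 0.701
grasp_force: 0.0
```

Call:
carry_out(deltas=[[0.33,0.02,0,-0.33,0.4],[0.67,0.05,0,-0.67,0.4],[1,0.07,0,-1,0.4]])

```text
clock: 1.85
position: [0.3868, -0.3751, 0.2536]
ee_rot: [0.798, 0.602, -0.0, 0.0]
ft_force: [-0.1, -0.3, -0.5]
grip_width: 0.705
grasp_force: 0.0
```

Call:
carry_out(deltas=[[0.33,0.05,0,-0.33,0.4],[0.67,0.1,0,-0.67,0.4],[1,0.15,0,-1,0.4]])

```text
clock: 2.22
position: [0.4498, -0.237, 0.2535]
ee_rot: [0.615, 0.788, -0.0, 0.0]
ft_force: [-0.2, -0.3, 0.4]
grip_width: 0.699
grasp_force: 0.0
```

```bash
python3 plan.py '[[0.49,-0.07,0.25,133.8],[0.52,0.1,0.23,158],[0.52,0.2273,0.16,170.8]]'; python3 -c "
from h import *
print(manip.get_obs())"
```

```text
cur [  0.4498  -0.237    0.2535 104.0741]
[ 1.015  0.531  0.024 -0.991]
[ 0.68   0.929  0.133 -0.807]
[ 0.318  0.787  0.467 -0.427]
{'clock': 2.225, 'joint_pos': array([ 0.90486308,  0.11146989, -0.54272145,  1.74000484,  0.05988314,
        1.30589095,  0.59486781]), 'joint_velocities': array([-0.37310379, -0.05136711, -0.41466174,  0.07149331,  0.01750761,
       -0.00793206,  0.58043795]), 'tau': array([  3.23331892, -42.77049422,  -0.27821336, -38.26903224,
        -0.05609129,   0.22224204,  -1.1656915 ]), 'position': array([ 0.44976963, -0.23699769,  0.25352892]), 'ee_rot': array([ 6.15152032e-01,  7.88408439e-01, -6.07851818e-05,  3.28157023e-04]), 'ft_force': array([-0.18148765, -0.32659981,  0.38730505]), 'torque': array([-0.013736  , -0.04669509, -0.06700223]), 'grasp_force': 0.0, 'grip_width': 0.6989377762893793}
```

Call:
carry_out(deltas=[[0.33,0.17,0,-0.33,0.2],[0.67,0.35,0,-0.67,0.2],[1,0.53,0.02,-1,0.2]])

```text
clock: 2.6
position: [0.4911, -0.0722, 0.2508]
ee_rot: [0.39, 0.921, -0.0, 0.001]
ft_force: [0.7, -0.4, 1.0]
grip_width: 0.597
grasp_force: 0.0
```

Call:
carry_out(deltas=[[0.22,0.31,0.04,-0.27,0.2],[0.45,0.62,0.09,-0.54,0.2],[0.68,0.93,0.13,-0.81,0.2]])

```text
clock: 2.98
position: [0.5212, 0.0977, 0.2309]
ee_rot: [0.189, 0.982, -0.0, 0.0]
ft_force: [1.4, 0.3, 0.7]
grip_width: 0.603
grasp_force: 0.0
```

Call:
carry_out(deltas=[[0.16,0.4,0.2,-0.21,0.2],[0.32,0.79,0.45,-0.43,0.2],[0.32,0.79,0.45,-0.43,0.2],[0.32,0.79,0.45,-0.43,0.2]])

```text
clock: 3.48
position: [0.52, 0.2252, 0.1626]
ee_rot: [0.078, 0.997, 0.0, -0.001]
ft_force: [1.2, 0.3, -0.2]
grip_width: 0.601
grasp_force: 0.0
```

```bash
python3 - <<'E'
from h import *
p=camera("wrist"); save(p,"w1",None,1.2)
hsv=cv2.cvtColor(p["img"],cv2.COLOR_RGB2HSV).astype(int); H,S,V=hsv[...,0],hsv[...,1],hsv[...,2]
P=np.zeros((420,560,3)); m=p["depth"]>0; P[m]=mask_pts(p,m)
for nm,z0,z1 in (("top",.038,.055),("leaf",.003,.012)):
    g=m&(P[...,2]>z0)&(P[...,2]<z1)&(abs(P[...,0]-.58)<.12)&(abs(P[...,1]-.22)<.06)
    if nm=="top": g&=((H<8)|(H>172))&(S>120)
    else: g&=(S<80)&(V>90)
    q=P[g]; print(nm,len(q),q.mean(0),cv2.minAreaRect(q[:,:2].astype(np.float32)*1000) if len(q)>5 else 0)
E
python3 plan.py '[[0.52,0.2273,0.033,170.8]]'
```

```text
top 1223 [0.52080308 0.22760904 0.04580122] ((522.4711303710938, 227.51718139648438), (14.753772735595703, 49.16048049926758), 80.90841674804688)
leaf 2642 [0.60346636 0.21450241 0.00629287] ((556.2645874023438, 225.5311737060547), (34.79829406738281, 205.69332885742188), 76.27762603759766)
cur [5.208000e-01 2.238000e-01 1.633000e-01 1.709677e+02]
[0.009 0.022 0.868 0.006]
```

View pics/w1.png

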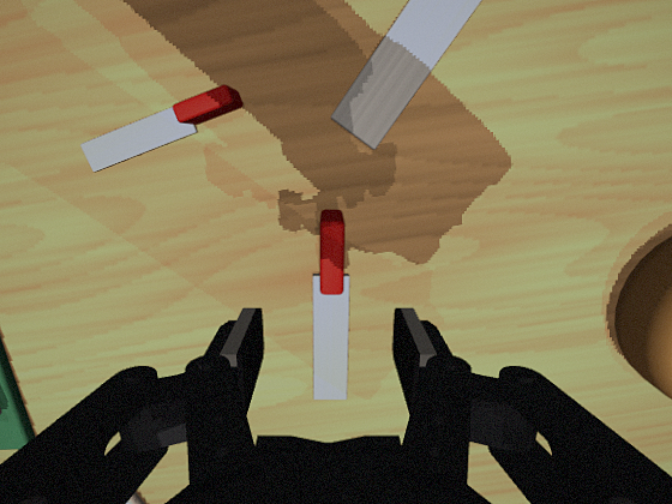

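The wrist view confirms the middle gauge: grip at (332,252), leaf running down to (330,400). Its measured centre is (0.5215, 0.2275) with the top at 45.8 mm. I'll descend and grip.

Call:
carry_out(deltas=[[0.01,0.02,0.35,0,0.2],[0.01,0.02,0.7,0,0.2],[0.01,0.02,0.87,0,0.2],[0.01,0.02,0.87,0,0.0],[0.01,0.02,0.87,0,-0.6],[0.01,0.02,0.87,0,-1],[0.01,0.02,0.87,0,-1],[0.01,0.02,0.87,0,-1]], force=50)

```text
clock: 4.53
position: [0.5212, 0.2273, 0.0348]
ee_rot: [0.079, 0.997, 0.0, 0.002]
ft_force: [0.0, -1.7, 8.1]
grip_width: 0.184
grasp_force: 50.0
```

```bash
python3 - <<'E'
from h import *
# bed / planer from scene and side
for n in ("scene","side"):
    p=camera(n); P=np.zeros((420,560,3)); m=p["depth"]>0; P[m]=mask_pts(p,m)
    a=np.radians(-4.9); c=np.array([.5367,-.127]); d=P[...,:2]-c
    X=d[...,0]*np.cos(a)+d[...,1]*np.sin(a); Y=-d[...,0]*np.sin(a)+d[...,1]*np.cos(a); Z=P[...,2]
    for nm,g in (("bed",(X>-.105)&(X<.02)&(abs(Y)<.035)),("bedback",(X>.095)&(X<.113)&(abs(Y)<.035)),("bar",(X>.058)&(X<.082)&(abs(Y)>.03)&(abs(Y)<.055)&(Z>.06)),("table",(abs(Y)>.09)&(abs(Y)<.15)&(abs(X)<.1)&(Z<.03))):
        g=g&m; print(n,nm,g.sum(),np.median(Z[g]),Z[g].std())
    b=m&(Z>.018)&(Z<.034)&(X<.045)&(X>-.15)&(abs(Y)<.06); print(n,"bedrect",cv2.minAreaRect(P[b][:,:2].astype(np.float32)*1000))
    b=m&(Z>.069)&(Z<.079)&(abs(X-.07)<.03)&(abs(Y)<.08); print(n,"barrect",cv2.minAreaRect(P[b][:,:2].astype(np.float32)*1000))
E
python3 plan.py '[[0.52,0.2273,0.13,170.8]]'
```

```text
scene bed 397 0.024462282233685628 0.0016618279862340637
scene bedback 168 0.025208584281072588 0.36338843798293224
scene bar 91 0.07328301583657226 0.0029432282004938576
scene table 1789 -0.0008315836410092148 0.2896504453100353
scene bedrect ((481.69873046875, -121.61271667480469), (91.94075012207031, 129.01800537109375), 85.41983795166016)
scene barrect ((606.5765380859375, -133.14532470703125), (126.65119171142578, 32.502540588378906), 83.3494644165039)
side bed 717 0.02654869509551605 0.0017049554490708352
side bedback 2 0.025030308071901874 0.0010674707489141122
side bar 80 0.07607555203034255 0.002061686204975673
side table 1852 0.0013071793593947834 0.0017864338848560008
side bedrect ((499.12420654296875, -118.8006820678711), (109.81036376953125, 167.20718383789062), 83.92585754394531)
side barrect ((603.83984375, -133.06341552734375), (125.94657135009766, 33.88969421386719), 83.21589660644531)
cur [5.213000e-01 2.272000e-01 3.480000e-02 1.709041e+02]
[ 0.008 -0.001 -0.635  0.003]
```

```bash
python3 plan.py '[[0.5212,0.2272,0.17,170.9],[0.46,0.06,0.17,172],[0.432,-0.1173,0.12,174.7],[0.432,-0.1173,0.066,174.7]]'
```

```text
cur [5.213000e-01 2.272000e-01 3.480000e-02 1.709041e+02]
[ 0.    -0.    -0.901  0.   ]
[ 0.227 -1.165 -0.    -0.037]
[ 0.02  -1.196  0.333 -0.09 ]
[ 0.    0.    0.36 -0.  ]
```

Call:
carry_out(deltas=[[0,0,-0.15,0,-1],[0,0,-0.4,0,-1],[0,0,-0.65,0,-1],[0,0,-0.9,0,-1],[0.05,-0.2,-0.9,0,-1],[0.1,-0.5,-0.9,0,-1],[0.15,-0.8,-0.9,0,-1],[0.18,-1,-0.9,0,-1]])

```text
clock: 5.62
position: [0.4689, 0.0816, 0.169]
ee_rot: [0.079, 0.997, -0.001, 0.0]
ft_force: [1.4, -0.0, -1.3]
grip_width: 0.181
grasp_force: 49.1
```

Call:
carry_out(deltas=[[0.02,-0.33,0,0,-1],[0.03,-0.66,0,0,-1],[0.04,-1,0,0,-1],[0.04,-1,0,0,-1]])

```text
clock: 6.12
position: [0.4392, -0.0673, 0.1689]
ee_rot: [0.082, 0.997, -0.001, 0.0]
ft_force: [-0.1, 0.3, -1.6]
grip_width: 0.179
grasp_force: 49.2
```

```bash
python3 plan.py '[[0.432,-0.1173,0.10,174.7],[0.432,-0.1173,0.066,174.7]]'
```

```text
cur [ 4.392000e-01 -6.730000e-02  1.689000e-01  1.706137e+02]
[-0.007 -0.337  0.459 -0.136]
[ 0.     0.     0.227 -0.   ]
```

Call:
carry_out(deltas=[[0,-0.2,0,-0.14,-1],[0,-0.34,0.2,-0.14,-1],[-0.01,-0.34,0.45,-0.14,-1],[-0.01,-0.34,0.63,-0.14,-1],[-0.01,-0.34,0.63,-0.14,-1],[-0.01,-0.34,0.63,-0.14,-1]])

```text
clock: 6.88
position: [0.4344, -0.114, 0.0749]
ee_rot: [0.042, 0.999, -0.0, 0.001]
ft_force: [-0.4, -0.2, -1.8]
grip_width: 0.184
grasp_force: 49.2
```

```bash
cat > look.py <<'E'
from plan import *
print("cur",cur().round(4))
a=np.radians(-5.3); c=np.array([.5367,-.127])
for n in ("wrist","side"):
    p=camera(n); P=np.zeros((420,560,3)); m=p["depth"]>0; P[m]=mask_pts(p,m)
    d=P[...,:2]-c; X=d[...,0]*np.cos(a)+d[...,1]*np.sin(a); Y=-d[...,0]*np.sin(a)+d[...,1]*np.cos(a); Z=P[...,2]
    for lo,hi in ((-.07,-.05),(-.05,-.03),(-.03,-.01),(-.01,.01),(.01,.025),(.025,.04),(.04,.055),(.09,.1)):
        g=m&(X>lo)&(X<hi)&(Z<.06)
        L=g&(abs(Y)<.010); B=g&(abs(Y)>.025)&(abs(Y)<.04)
        if L.sum()>3 and B.sum()>3: print(n,lo,"leaf",L.sum(),np.median(Z[L]).round(4),"bed",np.median(Z[B]).round(4))
    for x0 in (-.06,-.02,.02,.04):  # high strip lateral extent
        g=m&(abs(X-x0)<.008)&(abs(Y)<.04)&(Z<.06); zb=np.median(Z[g&(abs(Y)>.025)]) if (g&(abs(Y)>.025)).sum() else .025
        L=g&(Z>zb+.004)
        if L.sum()>5: print(n,"x",x0,"Y",np.percentile(Y[L],[2,98]).round(4))
    save(p,sys.argv[1]+n)
E
python3 look.py e1_
```

```text
cur [ 4.344000e-01 -1.140000e-01  7.490000e-02  1.751926e+02]
wrist -0.07 leaf 53 0.0463 bed 0.0254
wrist x -0.06 Y [-0.0094  0.0175]
side -0.07 leaf 50 0.0458 bed 0.0264
side -0.05 leaf 52 0.0464 bed 0.0263
side -0.03 leaf 50 0.0466 bed 0.0266
side -0.01 leaf 47 0.0461 bed 0.0266
side 0.01 leaf 32 0.0459 bed 0.026
side 0.025 leaf 24 0.0449 bed 0.0265
side 0.04 leaf 13 0.0266 bed 0.0258
side x -0.06 Y [-0.012   0.0211]
side x -0.02 Y [-0.0097  0.0171]
side x 0.02 Y [-0.0093  0.018 ]
```

View pics/e1_wrist.png

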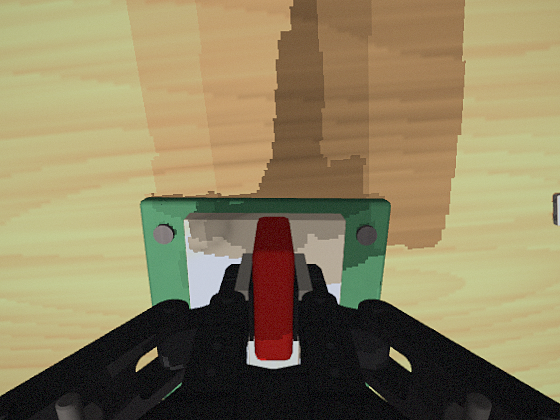

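The wrist view shows the red grip (272,290) centred over the bed's front, with the leaf level and about 14 mm above the bed. I'll lower it and slide in with a small hover.

```bash
python3 plan.py '[[0.432,-0.1173,0.0628,174.7],[0.4939,-0.1230,0.0628,174.7]]'
```

```text
cur [ 4.345000e-01 -1.145000e-01  7.490000e-02  1.751613e+02]
[ 0.015 -0.02   0.08   0.015]
[-0.414  0.    -0.    -0.   ]
```

Call:
carry_out(deltas=[[0.01,-0.02,0.05,0.01,-1],[0.01,-0.02,0.08,0.01,-1],[0.01,-0.02,0.08,0.01,-1],[-0.05,-0.02,0.08,0.01,-1],[-0.12,-0.02,0.08,0.01,-1],[-0.2,-0.02,0.08,0.01,-1]])

```text
clock: 7.72
position: [0.4642, -0.1201, 0.0614]
ee_rot: [0.045, 0.999, 0.0, 0.0]
ft_force: [-0.5, 0.6, -0.9]
grip_width: 0.176
grasp_force: 49.3
```

Call:
carry_out(deltas=[[-0.06,0,0,0,-1],[-0.12,0,0,0,-1],[-0.18,0,0,0,-1],[-0.2,0,0,0,-1],[-0.2,0,0,0,-1],[-0.2,0,0,0,-1],[-0.2,0,0,0,-1]])

```text
clock: 8.6
position: [0.4928, -0.1228, 0.0613]
ee_rot: [0.045, 0.999, -0.0, -0.0]
ft_force: [-0.5, -0.3, -1.7]
grip_width: 0.184
grasp_force: 49.3
```

```bash
python3 look.py e2_
python3 - <<'E'
from h import *
p=camera("scene"); save(p,"e2s",(180,170,290,270),5)
a=np.radians(-5.3); c=np.array([.5367,-.127]); P=np.zeros((420,560,3)); m=p["depth"]>0; P[m]=mask_pts(p,m)
d=P[...,:2]-c; X=d[...,0]*np.cos(a)+d[...,1]*np.sin(a); Y=-d[...,0]*np.sin(a)+d[...,1]*np.cos(a)
for x0 in np.arange(.082,.12,.003):
    g=m&(abs(X-x0)<.0015)&(P[...,2]<.05); print(x0.round(3),np.median(P[...,2][g&(abs(Y)<.01)]).round(4),np.median(P[...,2][g&(abs(Y)>.022)&(abs(Y)<.04)]).round(4))
E
```

```text
cur [ 4.928000e-01 -1.228000e-01  6.130000e-02  1.748344e+02]
wrist -0.07 leaf 1248 0.04 bed 0.0254
wrist x -0.06 Y [-0.0134  0.0137]
wrist x 0.02 Y [-0.0132  0.0135]
side -0.07 leaf 84 0.0418 bed 0.0264
side -0.05 leaf 22 0.0268 bed 0.0256
side -0.03 leaf 33 0.0345 bed 0.0264
side -0.01 leaf 30 0.0333 bed 0.0261
side 0.01 leaf 24 0.034 bed 0.0263
side 0.025 leaf 20 0.034 bed 0.0257
side 0.04 leaf 26 0.0332 bed 0.0266
side x -0.06 Y [-0.0069  0.0143]
side x -0.02 Y [0.0035 0.0144]
side x 0.02 Y [-0.0249  0.0139]
side x 0.04 Y [-0.0137  0.0135]
0.082 -0.7472 0.0246
0.085 0.0267 0.0262
0.088 0.0315 0.0267
0.091 0.0257 0.0251
0.094 -0.7481 -0.7475
0.097 0.0265 0.0226
0.1 0.0223 0.0256
0.103 -0.7446 0.0266
0.106 0.0254 0.0225
0.109 0.0267 0.0252
0.112 0.0219 0.0197
0.115 0.0172 0.0196
0.118 0.0106 0.0117
```

View pics/e2s.png

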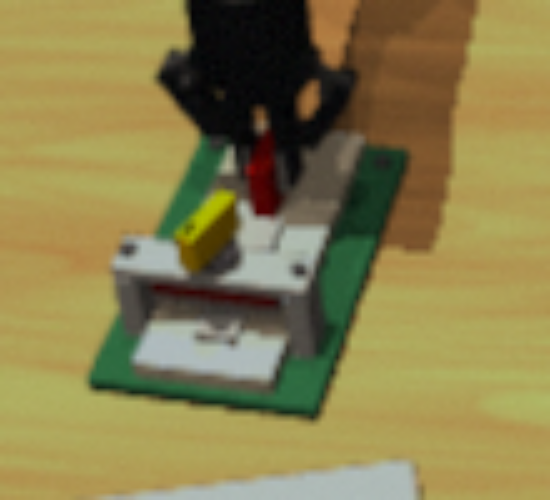

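The crop shows the leaf's tip at (220,335), behind the blade and hovering about 1.5 mm above the bed, and the posts are clear. I'll go 3 mm further, set it down, release and rise.

Call:
carry_out(deltas=[[-0.02,0,0,0,-1],[-0.02,0,0,0,-1],[-0.02,0,0.005,0,-1],[-0.02,0,0.01,0,-1],[-0.02,0,0.013,0,-1],[-0.02,0,0.013,0,-1]], force=20)

```text
clock: 9.5
position: [0.4959, -0.123, 0.06]
ee_rot: [0.045, 0.999, -0.0, -0.0]
ft_force: [-5.9, 0.6, 9.6]
grip_width: 0.183
grasp_force: 51.0
```

Call:
carry_out(deltas=[[0,0,0,0,-0.5],[0,0,0,0,-0.3],[0,0,0,0,-0.3],[0,0,-0.1,0,-0.3],[0,0,-0.4,0,-0.2],[0,0,-0.8,0,-0.2]])

```text
clock: 10.25
position: [0.4953, -0.1226, 0.1808]
ee_rot: [0.045, 0.999, 0.0, -0.001]
ft_force: [1.6, -0.4, -0.3]
grip_width: 0.401
grasp_force: 0.0
```

```bash
python3 look.py e3_
python3 - <<'E'
from h import *
a=np.radians(-5.3); c=np.array([.5367,-.127])
for n in ("wrist","scene","side"):
    p=camera(n); save(p,"e3"+n)
    P=np.zeros((420,560,3)); m=p["depth"]>0; P[m]=mask_pts(p,m)
    hsv=cv2.cvtColor(p["img"],cv2.COLOR_RGB2HSV).astype(int); H,S,V=hsv[...,0],hsv[...,1],hsv[...,2]
    d=P[...,:2]-c; X=d[...,0]*np.cos(a)+d[...,1]*np.sin(a); Y=-d[...,0]*np.sin(a)+d[...,1]*np.cos(a)
    y=(H>18)&(H<36)&(S>140)&m&(P[...,2]>.106)&(P[...,2]<.12)&(abs(X-.07)<.04)&(abs(Y)<.04)
    if y.sum()>5: print(n,"knob",y.sum(),cv2.minAreaRect(P[y][:,:2].astype(np.float32)*1000),np.median(P[y][:,2]))
    r=((H<8)|(H>172))&(S>120)&m&(P[...,2]>.066)&(P[...,2]<.08)&(X<.02)&(X>-.15)&(abs(Y)<.04)
    if r.sum()>5: print(n,"grip",r.sum(),cv2.minAreaRect(np.c_[X[r],Y[r]].astype(np.float32)*1000),np.median(P[r][:,2]))
E
```

```text
cur [ 4.953000e-01 -1.226000e-01  1.808000e-01  1.748678e+02]
wrist -0.07 leaf 389 0.0261 bed 0.0254
wrist -0.05 leaf 31 0.0257 bed 0.0254
wrist -0.03 leaf 24 0.0257 bed 0.0254
wrist -0.01 leaf 205 0.0316 bed 0.0254
wrist 0.01 leaf 336 0.0316 bed 0.0255
wrist 0.025 leaf 312 0.0316 bed 0.0255
wrist 0.04 leaf 303 0.0316 bed 0.0255
wrist x -0.06 Y [-0.0072  0.008 ]
wrist x -0.02 Y [-0.0127  0.0138]
wrist x 0.02 Y [-0.013   0.0143]
wrist x 0.04 Y [-0.0123  0.0146]
side -0.07 leaf 84 0.0395 bed 0.0265
side -0.05 leaf 61 0.0416 bed 0.0264
side -0.03 leaf 49 0.0409 bed 0.0255
side -0.01 leaf 29 0.0321 bed 0.0262
side 0.01 leaf 22 0.0326 bed 0.0265
side 0.025 leaf 25 0.0323 bed 0.0257
side 0.04 leaf 21 0.0329 bed 0.0272
side x -0.06 Y [-0.0069  0.0089]
side x -0.02 Y [0.0024 0.0111]
side x 0.02 Y [-0.0167  0.0149]
side x 0.04 Y [-0.0138  0.0323]
wrist knob 642 ((596.2186889648438, -130.94906616210938), (13.153910636901855, 30.295196533203125), 66.44219970703125) 0.11366497842938303
wrist grip 1226 ((-40.15428924560547, 0.14036321640014648), (48.695343017578125, 15.120611190795898), 0.6712533235549927) 0.07122206472536244
scene knob 62 ((607.5983276367188, -131.72621154785156), (16.672456741333008, 44.9860954284668), 62.01048278808594) 0.11296996515174684
scene grip 47 ((-39.1432991027832, 2.118558883666992), (15.90027904510498, 49.978858947753906), 88.89889526367188) 0.06973742515464476
side knob 78 ((602.2549438476562, -133.7067108154297), (15.334388732910156, 51.80901336669922), 66.90254974365234) 0.11383322696226295
side grip 40 ((-41.75873565673828, 2.967837333679199), (42.20836639404297, 12.982024192810059), 0.37563973665237427) 0.0709619145636125
```

The gauge is flat: leaf top 6.2 mm above the bed, tip at planer x ≈ 95 mm. Next, the knob.

```bash
python3 plan.py '[[0.5653,-0.130,0.185,156.4],[0.606,-0.133,0.103,156.4]]'
```

```text
cur [ 4.959000e-01 -1.231000e-01  1.798000e-01  1.748346e+02]
[-0.465 -0.004 -0.034  0.614]
[-0.257  0.09   0.547 -0.   ]
```

Call:
carry_out(deltas=[[-0.15,0,-0.03,0.3,0],[-0.3,0,-0.03,0.6,0],[-0.465,0,-0.03,0.61,0],[-0.465,0,-0.03,0.61,0],[-0.465,0,-0.03,0.61,0]], force=40)

```text
clock: 11.12
position: [0.5645, -0.1289, 0.1829]
ee_rot: [0.203, 0.979, 0.0, -0.001]
ft_force: [-0.1, 0.1, 0.2]
grip_width: 0.499
grasp_force: 0.0
```

```bash
python3 - <<'E'
from plan import *
p=camera("wrist"); save(p,"k1")
P=np.zeros((420,560,3)); m=p["depth"]>0; P[m]=mask_pts(p,m)
hsv=cv2.cvtColor(p["img"],cv2.COLOR_RGB2HSV).astype(int); H,S,V=hsv[...,0],hsv[...,1],hsv[...,2]
y=(H>18)&(H<36)&(S>140)&m&(P[...,2]>.108)&(P[...,2]<.12)&(abs(P[...,0]-.606)<.04)&(abs(P[...,1]+.133)<.04)
y=cv2.morphologyEx(y.astype(np.uint8),cv2.MORPH_OPEN,np.ones((3,3)))>0
v,u=np.nonzero(y); print(u.min(),u.max(),v.min(),v.max())
r=cv2.minAreaRect(P[y][:,:2].astype(np.float32)*1000); print(y.sum(),r,np.median(P[y][:,2]))
b=m&(P[...,2]>.07)&(P[...,2]<.078)&(S<90)&(abs(P[...,0]-.606)<.03)&(abs(P[...,1]+.133)<.08)
print("bar",b.sum(),cv2.minAreaRect(P[b][:,:2].astype(np.float32)*1000))
E
python3 plan.py '[[0.606,-0.133,0.103,156.4]]'
```

```text
280 300 255 320
1258 ((604.71875, -134.04750061035156), (12.982396125793457, 47.24806594848633), 66.89691162109375) 0.11393989348873387
bar 3474 ((605.4462280273438, -129.84295654296875), (116.19007873535156, 30.179473876953125), 84.93480682373047)
cur [ 5.645000e-01 -1.291000e-01  1.832000e-01  1.565625e+02]
[-0.264  0.086  0.535  0.005]
```

View pics/k1.png

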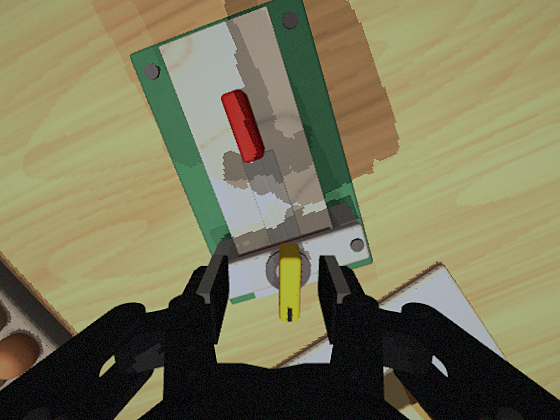

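The wrist view shows the knob bar at (290,282), lined up between the fingers, with the gauge's leaf running under the crossbar. I'll descend and grip the knob.

Call:
carry_out(deltas=[[-0.26,0.079,0,0,0],[-0.26,0.079,0.2,0,0],[-0.26,0.079,0.4,0,0],[-0.26,0.079,0.535,0,0],[-0.26,0.079,0.535,0,-0.4],[-0.26,0.079,0.535,0,-0.7],[-0.26,0.079,0.535,0,-1],[-0.26,0.079,0.535,0,-1],[-0.26,0.079,0.535,0,-1]])

```text
clock: 12.3
position: [0.6056, -0.1347, 0.1043]
ee_rot: [0.204, 0.979, -0.001, -0.0]
ft_force: [-6.4, -2.3, 1.7]
grip_width: 0.159
grasp_force: 39.6
```

```bash
cat > t.py <<'E'
from plan import *
c=cur(); T=[];Q=[];F=[];M=[]
for i in range(6):
    o=manip.get_obs(); T.append(o["tau"][6]); Q.append(o["joint_pos"][6]); M.append(o["torque"][2]);F.append(o["ft_force"])
    if i<5: camera("wrist")
print("clock",o["clock"],"cur",c.round(4),"tau7",np.round(T,4),"q7",round(Q[-1],3),"Mz",np.round(M,3),"F",np.mean(F,0).round(1))
E
python3 t.py
```

```text
clock 12.55 cur [ 6.056000e-01 -1.347000e-01  1.043000e-01  1.564979e+02] tau7 [0.0242 0.0243 0.0242 0.0243 0.0243 0.0242] q7 1.055 Mz [-0.071 -0.041 -0.03  -0.045 -0.014  0.009] F [-5.3 -2.6  1. ]
```

Call:
carry_out(deltas=[[0,0,0,0.1,-1],[0,0,0,0.2,-1],[0,0,0,0.3,-1],[0,0,0,0.4,-1]])

```text
clock: 13.05
position: [0.6055, -0.1349, 0.1043]
ee_rot: [0.306, 0.952, -0.001, -0.0]
ft_force: [-5.2, -3.8, 0.6]
grip_width: 0.159
grasp_force: 41.5
```

```bash
python3 t.py
```

```text
clock 13.3 cur [ 6.055000e-01 -1.349000e-01  1.043000e-01  1.444036e+02] tau7 [ 0.7084  0.4432 -0.6414 -0.2312 -0.0574 -0.0093] q7 0.862 Mz [ 0.082 -0.009  0.014  0.048 -0.012 -0.053] F [-5.5 -3.6  1. ]
```

Call:
carry_out(deltas=[[0,0,0,0.05,-1],[0,0,0,0.1,-1],[0,0,0,0.15,-1],[0,0,0,0.2,-1]])

```text
clock: 13.8
position: [0.6054, -0.1349, 0.1043]
ee_rot: [0.355, 0.935, -0.001, -0.0]
ft_force: [-6.5, -3.9, 1.9]
grip_width: 0.152
grasp_force: 41.2
```

```bash
python3 t.py
```

```text
clock 14.05 cur [ 6.054000e-01 -1.349000e-01  1.043000e-01  1.384533e+02] tau7 [ 0.3065  0.1953 -0.3382 -0.1329 -0.0462 -0.0224] q7 0.765 Mz [ 0.098  0.021  0.013  0.053  0.    -0.01 ] F [-6.  -3.5  1.4]
```

```bash
cat > r.py <<'E'
from workcell import manip
import math
o=manip.get_obs(); print("%.2f q7 %.4f v7 %.3f tau7 %.4f tau5 %.4f Mz %.3f"%(o["clock"],o["joint_pos"][6],o["joint_velocities"][6],o["tau"][6],o["tau"][4],o["torque"][2]), o["ft_force"].round(1), round(o["grip_width"],3))
E
python3 r.py
```

```text
14.05 q7 0.7649 v7 -0.000 tau7 -0.0224 tau5 -0.7852 Mz -0.010 [-5.9 -4.2  1.7] 0.158
```

Call:
carry_out(deltas=[[0,0,0,0.05,-1],[0,0,0,0.1,-1]])

```text
clock: 14.3
position: [0.6054, -0.135, 0.1043]
ee_rot: [0.379, 0.925, -0.001, -0.0]
ft_force: [-5.7, -4.7, 2.2]
grip_width: 0.157
grasp_force: 41.3
```

```bash
python3 r.py
```

```text
14.30 q7 0.7157 v7 -0.195 tau7 0.3138 tau5 -0.8275 Mz 0.079 [-5.7 -4.7  2.2] 0.157
```

Call:
carry_out(deltas=[[0,0,0,0.05,-1],[0,0,0,0.1,-1]])

```text
clock: 14.55
position: [0.6054, -0.135, 0.1043]
ee_rot: [0.403, 0.915, -0.001, -0.0]
ft_force: [-6.5, -2.8, 1.0]
grip_width: 0.163
grasp_force: 41.3
```

```bash
python3 r.py
```

```text
14.55 q7 0.6672 v7 -0.192 tau7 0.3064 tau5 -0.8608 Mz 0.155 [-6.5 -2.8  1. ] 0.163
```

Call:
carry_out(deltas=[[0,0,0,0.05,-1],[0,0,0,0.1,-1]])

```text
clock: 14.8
position: [0.6053, -0.135, 0.1043]
ee_rot: [0.427, 0.904, -0.001, -0.0]
ft_force: [-6.8, -3.8, 1.1]
grip_width: 0.159
grasp_force: 41.3
```

```bash
python3 r.py
```

```text
14.80 q7 0.6187 v7 -0.191 tau7 0.3059 tau5 -0.8883 Mz 0.041 [-6.8 -3.8  1.1] 0.159
```

Call:
carry_out(deltas=[[0,0,0,0.05,-1],[0,0,0,0.1,-1]])

```text
clock: 15.05
position: [0.6053, -0.1351, 0.1043]
ee_rot: [0.451, 0.893, -0.001, -0.0]
ft_force: [-7.3, -4.1, 1.6]
grip_width: 0.158
grasp_force: 41.3
```

```bash
python3 r.py
```

```text
15.05 q7 0.5701 v7 -0.192 tau7 0.3058 tau5 -0.9144 Mz 0.118 [-7.3 -4.1  1.6] 0.158
```

tau7 is very steady (about 0.306) during constant turning, so contact will show as a +0.012 step. I'll continue at the same pace.

Call:
carry_out(deltas=[[0,0,0,0.05,-1],[0,0,0,0.1,-1]])

```text
clock: 15.3
position: [0.6052, -0.1351, 0.1043]
ee_rot: [0.474, 0.881, -0.001, -0.0]
ft_force: [-6.5, -4.0, 1.7]
grip_width: 0.156
grasp_force: 41.3
```

```bash
python3 r.py
```

```text
15.30 q7 0.5216 v7 -0.193 tau7 0.3057 tau5 -0.9385 Mz 0.063 [-6.5 -4.   1.7] 0.156
```

Call:
carry_out(deltas=[[0,0,0,0.05,-1],[0,0,0,0.1,-1]])

```text
clock: 15.55
position: [0.6052, -0.1351, 0.1043]
ee_rot: [0.497, 0.868, -0.001, -0.0]
ft_force: [-7.2, -3.6, 2.1]
grip_width: 0.165
grasp_force: 41.4
```

```bash
python3 r.py
```

```text
15.55 q7 0.4730 v7 -0.192 tau7 0.3055 tau5 -0.9607 Mz 0.110 [-7.2 -3.6  2.1] 0.165
```

Call:
carry_out(deltas=[[0,0,0,0.05,-1],[0,0,0,0.1,-1]])

```text
clock: 15.8
position: [0.6052, -0.1352, 0.1042]
ee_rot: [0.519, 0.855, -0.001, -0.0]
ft_force: [-7.8, -5.3, 1.8]
grip_width: 0.157
grasp_force: 41.4
```

```bash
python3 r.py
```

```text
15.80 q7 0.4244 v7 -0.195 tau7 0.3056 tau5 -0.9823 Mz 0.096 [-7.8 -5.3  1.8] 0.157
```

Call:
carry_out(deltas=[[0,0,0,0.05,-1],[0,0,0,0.1,-1]])

```text
clock: 16.05
position: [0.6051, -0.1352, 0.1042]
ee_rot: [0.541, 0.841, -0.001, -0.0]
ft_force: [-8.1, -4.0, 2.3]
grip_width: 0.162
grasp_force: 41.4
```

```bash
python3 r.py
```

```text
16.05 q7 0.3758 v7 -0.193 tau7 0.3054 tau5 -1.0008 Mz 0.078 [-8.1 -4.   2.3] 0.162
```

Call:
carry_out(deltas=[[0,0,0,0.05,-1],[0,0,0,0.1,-1]])

```text
clock: 16.3
position: [0.605, -0.1352, 0.1042]
ee_rot: [0.563, 0.826, -0.001, -0.0]
ft_force: [-7.5, -4.5, 2.6]
grip_width: 0.16
grasp_force: 41.5
```

```bash
python3 r.py
```

```text
16.30 q7 0.3271 v7 -0.194 tau7 0.3053 tau5 -1.0174 Mz 0.095 [-7.5 -4.5  2.6] 0.16
```

Call:
carry_out(deltas=[[0,0,0,0.05,-1],[0,0,0,0.1,-1]])

```text
clock: 16.55
position: [0.605, -0.1353, 0.1042]
ee_rot: [0.585, 0.811, -0.001, -0.0]
ft_force: [-7.9, -4.8, 2.1]
grip_width: 0.157
grasp_force: 41.5
```

```bash
python3 r.py
```

```text
16.55 q7 0.2784 v7 -0.195 tau7 0.3051 tau5 -1.0348 Mz 0.089 [-7.9 -4.8  2.1] 0.157
```

Call:
carry_out(deltas=[[0,0,0,0.05,-1],[0,0,0,0.1,-1]])

```text
clock: 16.8
position: [0.605, -0.1353, 0.1042]
ee_rot: [0.606, 0.796, -0.001, -0.0]
ft_force: [-8.6, -4.4, 3.1]
grip_width: 0.159
grasp_force: 41.6
```

```bash
python3 r.py
```

```text
16.80 q7 0.2297 v7 -0.193 tau7 0.3053 tau5 -1.0473 Mz 0.127 [-8.6 -4.4  3.1] 0.159
```

Call:
carry_out(deltas=[[0,0,0,0.05,-1],[0,0,0,0.1,-1]])

```text
clock: 17.05
position: [0.6049, -0.1352, 0.1042]
ee_rot: [0.626, 0.78, -0.001, -0.0]
ft_force: [-9.5, -3.5, 3.9]
grip_width: 0.154
grasp_force: 41.6
```

```bash
python3 r.py
```

```text
17.05 q7 0.1810 v7 -0.194 tau7 0.3055 tau5 -1.0629 Mz 0.136 [-9.5 -3.5  3.9] 0.154
```

Call:
carry_out(deltas=[[0,0,0,0.05,-1],[0,0,0,0.1,-1]])

```text
clock: 17.3
position: [0.6049, -0.1353, 0.1042]
ee_rot: [0.647, 0.763, -0.001, -0.0]
ft_force: [-9.8, -4.4, 2.6]
grip_width: 0.16
grasp_force: 41.7
```

```bash
python3 r.py
```

```text
17.30 q7 0.1323 v7 -0.194 tau7 0.3053 tau5 -1.0727 Mz 0.110 [-9.8 -4.4  2.6] 0.16
```

Call:
carry_out(deltas=[[0,0,0,0.05,-1],[0,0,0,0.1,-1]])

```text
clock: 17.55
position: [0.6048, -0.1352, 0.1042]
ee_rot: [0.666, 0.746, -0.001, -0.0]
ft_force: [-9.1, -3.9, 3.4]
grip_width: 0.156
grasp_force: 41.7
```

```bash
python3 r.py
```

```text
17.55 q7 0.0836 v7 -0.195 tau7 0.3054 tau5 -1.0841 Mz 0.114 [-9.1 -3.9  3.4] 0.156
```

Call:
carry_out(deltas=[[0,0,0,0.05,-1],[0,0,0,0.1,-1]])

```text
clock: 17.8
position: [0.6048, -0.1352, 0.1042]
ee_rot: [0.686, 0.728, -0.001, -0.0]
ft_force: [-9.8, -4.7, 3.1]
grip_width: 0.159
grasp_force: 41.7
```

```bash
python3 r.py
```

```text
17.80 q7 0.0348 v7 -0.192 tau7 0.3055 tau5 -1.0915 Mz 0.083 [-9.8 -4.7  3.1] 0.159
```

Call:
carry_out(deltas=[[0,0,0,0.05,-1],[0,0,0,0.1,-1]])

```text
clock: 18.05
position: [0.6047, -0.1353, 0.1042]
ee_rot: [0.704, 0.71, -0.001, -0.0]
ft_force: [-10.9, -4.3, 4.4]
grip_width: 0.157
grasp_force: 41.8
```

```bash
python3 r.py
```

```text
18.05 q7 -0.0140 v7 -0.194 tau7 0.3056 tau5 -1.1003 Mz 0.091 [-10.9  -4.3   4.4] 0.157
```

Call:
carry_out(deltas=[[0,0,0,0.05,-1],[0,0,0,0.1,-1]])

```text
clock: 18.3
position: [0.6046, -0.1353, 0.1042]
ee_rot: [0.723, 0.691, -0.001, -0.0]
ft_force: [-10.6, -4.4, 4.0]
grip_width: 0.16
grasp_force: 41.8
```

```bash
python3 r.py
```

```text
18.30 q7 -0.0628 v7 -0.195 tau7 0.3057 tau5 -1.1037 Mz 0.104 [-10.6  -4.4   4. ] 0.16
```

Call:
carry_out(deltas=[[0,0,0,0.05,-1],[0,0,0,0.1,-1]])

```text
clock: 18.55
position: [0.6046, -0.1353, 0.1042]
ee_rot: [0.741, 0.672, -0.002, -0.0]
ft_force: [-10.3, -3.8, 3.9]
grip_width: 0.157
grasp_force: 41.8
```

```bash
python3 r.py
```

```text
18.55 q7 -0.1116 v7 -0.195 tau7 0.3060 tau5 -1.1091 Mz 0.079 [-10.3  -3.8   3.9] 0.157
```

Call:
carry_out(deltas=[[0,0,0,0.05,-1],[0,0,0,0.1,-1]])

```text
clock: 18.8
position: [0.6046, -0.1352, 0.1042]
ee_rot: [0.758, 0.652, -0.002, -0.0]
ft_force: [-10.6, -4.0, 3.8]
grip_width: 0.158
grasp_force: 41.9
```

```bash
python3 r.py
```

```text
18.80 q7 -0.1604 v7 -0.194 tau7 0.3063 tau5 -1.1129 Mz 0.155 [-10.6  -4.    3.8] 0.158
```

Call:
carry_out(deltas=[[0,0,0,0.05,-1],[0,0,0,0.1,-1]])

```text
clock: 19.05
position: [0.6045, -0.1352, 0.1042]
ee_rot: [0.775, 0.632, -0.002, -0.0]
ft_force: [-11.5, -4.0, 5.1]
grip_width: 0.158
grasp_force: 41.9
```

```bash
python3 r.py
```

```text
19.05 q7 -0.2093 v7 -0.195 tau7 0.3064 tau5 -1.1115 Mz 0.089 [-11.5  -4.    5.1] 0.158
```

Call:
carry_out(deltas=[[0,0,0,0.05,-1],[0,0,0,0.1,-1]])

```text
clock: 19.3
position: [0.6045, -0.1352, 0.1042]
ee_rot: [0.791, 0.612, -0.002, -0.0]
ft_force: [-10.5, -3.9, 5.3]
grip_width: 0.157
grasp_force: 42.1
```

```bash
python3 r.py
```

```text
19.30 q7 -0.2581 v7 -0.196 tau7 0.2913 tau5 -1.1225 Mz 0.139 [-10.5  -3.9   5.3] 0.157
```

Call:
carry_out(deltas=[[0,0,0,0.05,-1],[0,0,0,0.1,-1]])

```text
clock: 19.55
position: [0.6045, -0.1352, 0.1042]
ee_rot: [0.807, 0.591, -0.002, -0.0]
ft_force: [-11.3, -3.4, 4.3]
grip_width: 0.162
grasp_force: 42.3
```

```bash
python3 r.py
```

```text
19.55 q7 -0.3069 v7 -0.194 tau7 0.2861 tau5 -1.1275 Mz 0.092 [-11.3  -3.4   4.3] 0.162
```

Call:
carry_out(deltas=[[0,0,0,0.05,-1],[0,0,0,0.1,-1]])

```text
clock: 19.8
position: [0.6044, -0.1352, 0.1042]
ee_rot: [0.822, 0.57, -0.002, -0.0]
ft_force: [-11.6, -3.9, 5.1]
grip_width: 0.159
grasp_force: 42.4
```

```bash
python3 r.py
```

```text
19.80 q7 -0.3558 v7 -0.196 tau7 0.2797 tau5 -1.1249 Mz 0.109 [-11.6  -3.9   5.1] 0.159
```

Contact is felt: tau7 stepped by 0.015 at q7 ≈ -0.24, then changed by 0.006 to 0.007 per step, which puts the blade at about 4.5 N. I'll stop, ease the side load and release.

Call:
carry_out(deltas=[[0,0,0,0,-1],[-0.005,-0.007,-0.003,0,-1],[-0.01,-0.013,-0.006,0,-1],[-0.01,-0.013,-0.006,0,-1]], force=20)

```text
clock: 20.3
position: [0.604, -0.1352, 0.1045]
ee_rot: [0.822, 0.57, 0.0, 0.001]
ft_force: [2.3, -4.0, -8.6]
grip_width: 0.161
grasp_force: 38.5
```

```bash
python3 r.py
```

```text
20.30 q7 -0.3526 v7 -0.002 tau7 -0.0195 tau5 -1.2890 Mz 0.037 [ 2.3 -4.  -8.6] 0.161
```

Call:
carry_out(deltas=[[-0.004,0.004,0.004,0,-1],[-0.004,0.004,0.004,0,-1],[-0.004,0.004,0.004,0,-0.6],[-0.004,0.004,0.004,0,-0.3],[-0.004,0.004,0.004,0,0],[-0.004,0.004,0.004,0,0],[-0.004,0.004,-0.1,0,0],[-0.004,0.004,-0.4,0,0],[-0.004,0.004,-0.8,0,0],[-0.004,0.004,-0.8,0,0]])

```text
clock: 21.55
position: [0.6065, -0.1354, 0.2313]
ee_rot: [0.821, 0.57, 0.003, 0.004]
ft_force: [-0.6, 0.1, -0.7]
grip_width: 0.497
grasp_force: 0.0
```

```bash
python3 r.py
python3 - <<'E'
from plan import *
a=np.radians(-5.2); c=np.array([.5367,-.127])
print(cur().round(4))
for n in ("wrist","scene","side"):
    p=camera(n); save(p,"f_"+n)
    P=np.zeros((420,560,3)); m=p["depth"]>0; P[m]=mask_pts(p,m)
    hsv=cv2.cvtColor(p["img"],cv2.COLOR_RGB2HSV).astype(int); H,S,V=hsv[...,0],hsv[...,1],hsv[...,2]
    d=P[...,:2]-c; X=d[...,0]*np.cos(a)+d[...,1]*np.sin(a); Y=-d[...,0]*np.sin(a)+d[...,1]*np.cos(a)
    y=(H>18)&(H<36)&(S>140)&m&(P[...,2]>.108)&(P[...,2]<.12)&(abs(X-.07)<.04)&(abs(Y)<.04)
    if y.sum()>5: print(n,"knob",y.sum(),cv2.minAreaRect(P[y][:,:2].astype(np.float32)*1000))
    r=((H<8)|(H>172))&(S>120)&m&(P[...,2]>.066)&(P[...,2]<.08)&(X<.02)&(X>-.15)&(abs(Y)<.04)
    if r.sum()>5: print(n,"grip",r.sum(),cv2.minAreaRect(np.c_[X[r],Y[r]].astype(np.float32)*1000),np.median(P[r][:,2]))
E
```

```text
21.55 q7 -0.3158 v7 -0.009 tau7 0.1231 tau5 -0.0967 Mz -0.008 [-0.6  0.1 -0.7] 0.497
[ 0.6065 -0.1354  0.2313 69.5435]
wrist knob 964 ((605.7183837890625, -134.018310546875), (47.14109802246094, 13.162107467651367), 69.25540924072266)
wrist grip 861 ((-38.421531677246094, 0.8611340522766113), (49.05582046508789, 15.167135238647461), 0.234293133020401) 0.07096371823597536
scene knob 61 ((606.702880859375, -132.67591857910156), (45.77657699584961, 14.879392623901367), 70.48304748535156)
scene grip 53 ((-38.72105407714844, 3.0598692893981934), (16.215253829956055, 51.277286529541016), 89.74153137207031) 0.0700430315649031
side knob 77 ((603.3313598632812, -133.68614196777344), (46.843528747558594, 15.509788513183594), 71.18063354492188)
side grip 58 ((-43.66670227050781, 3.253617286682129), (15.432602882385254, 44.949893951416016), 82.55220031738281) 0.0711846023556224
```

View pics/f_wrist.png

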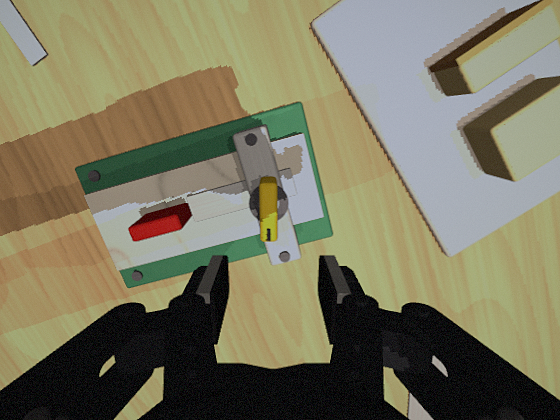

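The wrist view shows the knob at (268,207), still at the angle where I left it (69°). The gauge's red grip is at (160,222), flat in the gap with its tip behind the crossbar at (290,180), and the gripper is clear.

```bash
python3 -c "
from workcell import ticket
print(ticket.hand_in())"
```

```text
the job is handed in; nothing more can be done
None
```

The job is handed in, though no verdict came back: the leaf lies flat in the gap with its tip about 95 mm ahead of the planer's origin (80 needed), the blade presses at an estimated 4.5 N (from the joint torque), the gripper is clear, and the arm kept well away from the cheese, eggs and mug.

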